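Seat a shaft in the rod rest and set its keeper cap

TASK

Roll the steel rod along the bed of the rod rest, without lifting it off, until it drops into the cradle groove against the back stop. Then turn the knurled keeper cap clockwise until it bottoms out on its arm, back it off a quarter turn so that the rod is free to spin, and finish still gripping the cap there. Leave the two spools and the marker beside the rest where they are.

Things in the scene. Friction and masses are not known exactly. Their poses are not given: they have to be found in the camera images.
- rest: Rod rest, fixed aluminium fixture, base x -95..100, y -125..125 mm. Origin: underside, near the middle; +x runs across the bed to the groove and back stop (away from the robot within 0.3 rad), y along the groove, z up. Bed top z = 14, x -89..39 mm; front lip (x -95..-89) 4 mm and side cheeks (y +-115..125, x -94..56) 10 mm above the bed.
- cradle (a point): Centre of the seated rod in the cradle groove: rest x = 45.7, y = 0, z = 22 mm; axes as the rest's. Groove behind the bed's edge: floor z = 12 (2 mm below the bed), x 39..56.5 mm, closed by the back stop (face x = 56.5, top z = 31 mm); the rod has 1.5 mm play in x.
- rod: Plain round polished steel rod with two fine dark lines scribed along it, diameter 20, length 200 mm, about 0.35 kg, lying loose on the bed along rest y (within 0.1 rad), 40 to 90 mm short of its seat. Rolls easily when pushed at mid-height. Origin at its centre; its own y axis is the rod's axis, also as it rolls.
- nose_mark (a point): White mark on top of the dark arm's front end, rest x = 25.5, y = 78, z = 50 mm. The arm, 44 mm wide in y (x 23..97, underside z = 38, top z = 50 mm), reaches over the groove from a post behind the stop; the cap sits on it.
- knurled_cap: Knurled steel cap, diameter 40, height 26 mm, axis vertical, at rest x = 45.7, y = 78 mm, started on its thread. Origin: centre of underside, z = 52 mm when bottomed out, 10 mm higher per turn undone. A white rib on top, centre to rim, marks its -x; bottomed out, it points at the mark on the arm's nose. Friction 0.06 N m: stays where left. A sprung foot under it nips the rod (5 N) at the bottom.
- cap_turn (a joint): Turn of the cap in rad: 0 = bottomed out (hard stop), growing anticlockwise seen from above, as it is unscrewed (right-hand thread, 10 mm rise a turn); starts at 2.6 to 3.8, end of travel 5.5. A quarter turn back from the bottom is 1.57.
- solder_spool: Bystander: small upright spool, 58 mm across, 36 mm high, on the bench by the rest's +y side. Origin: centre of its underside.
- wick_spool: Bystander: flat little spool, 42 mm across, 11 mm high, on the bench by the rest's +y side. Origin: centre of its underside.
- marker: Bystander: marker pen 136 mm long, 14 mm thick, on the bench by the rest's -y side. Origin: centre of its underside.

How it is judged (in metres and radians):
On the way, in this order (a step that is already met when the one before it is completed fails the run):
1. the rod rolls along the bed (turning at more than 0.5 rad/s) (angular speed of rod above 0.5 rad/s and height (world z) of rod below 0.027 m and x of rod in the frame of cradle below -0.008 m), for 0.1 s.
2. the rod lies in the cradle groove (x of rod in the frame of cradle between -0.003 and 0.003 m and z of rod in the frame of cradle below 0.0015 m and angle between the y axis of rod and the y axis of rest, either way round below 0.04 rad), for 0.2 s.
3. with the rod in the groove, the cap is bottomed out (value of joint cap_turn below 0.12 rad and x of rod in the frame of cradle between -0.003 and 0.003 m), for 0.1 s.
At the end, for the whole second after the job is handed in: The rod lies at rest in the cradle groove (within 3 mm across, 20 mm along, 0.04 rad); the cap has been bottomed out and stands a quarter turn back (1.57 rad, give or take 0.32), still, with the fingers gripping it (more than 3 N) through the last second (all of step 2 and value of joint cap_turn between 1.25 and 1.89 rad and velocity of joint cap_turn between -0.1 and 0.1 rad/s and contact force between the fingers and knurled_cap above 3 N and y of rod in the frame of cradle between -0.02 and 0.02 m and linear speed of rod below 0.02 m/s); the arm keeps its last pose, push and grip.
It fails at once if the rod is lifted off the bed (its centre more than 15 mm above where it rolls) (height (world z) of rod above 0.039 m).
It fails at once if the rod falls off the rest (height (world z) of rod below 0.018 m).
It fails at once if a spool or the marker is moved by more than 20 mm (distance of any of solder_spool, wick_spool, marker from where it was at the start of the episode above 0.02 m).
It also fails if it takes over 64 s, if anything falls off the work surface, if the arm or the gripper's body presses on something with over 40 N, if the wrist force passes 120 N, or if a joint passes its speed limit or range.

ROBOT

A 6-joint arm with a two-finger parallel gripper is mounted at the origin on the work surface; the furniture and walls round the work are solid. World frame = base frame: x ahead of the robot, y to its left, z up, the work surface at z = 0. Lengths are in m, angles in degrees, forces in N, time in s.
With the tool pointing down it reaches from about 0.3 to 0.95 m from the base axis. Payload 3.1 kg.
Tool frame: the origin (TCP) lies between the finger pads; the fingertips stand 17 mm ahead of it and the grasp point (between the pads) lies 2 mm behind it; y points along the fingers, z is the direction in which the jaws open and shut, and the axes are right-handed (so a half turn about y gives the same grasp; the last joint's range is limited). The gripper opens to 85 mm and grips with 20 to 120 N. Pads are 22 mm wide; open, the fingers measure 114 mm over their backs; the gripper's body (76 mm by 85 mm) begins 54 mm behind the grasp point. The pads swing forward as they close: fully open they stand 13 mm farther back than shut.
Start: joints at [-76.301, 17.653, 93.61, -0, 68.738, -3.994], TCP at [0.19, -0.595, 0.222] pointing down, gripper open.
Joint ranges: [-175.34, 175.34], [-45.06, 112.39], [2.9, 150.54], [-68.45, 248.45], [3.09, 151.38], [-168.51, 168.51]. Speed limits (degrees/s): [159.86, 159.86, 180, 180, 180, 180].

INTERFACE

Orientations are given as [roll, pitch, yaw] about the fixed x, y, z axes, in that order (R = Rz(yaw) Ry(pitch) Rx(roll)).
In Python, from rig import telemetry, viewer, hand_in, nets gives the robot as it stands. The module is installed in compiled form; this text tells all that it offers.
- The arm moves only by the shell command python3 -m inch 'ROWS' [FORCE]. ROWS is JSON, a list of rows, each a list of 3 entries, a list of its own where there are three numbers: the shift along the tool's x, y, z in m, then the turn, a rotation vector about the tool's x, y, z in rad, then the opening, from -1 (shut) to 1 (fully open), so that 0 is half open. A call has 1 to 12 rows; each row shifts and turns the commanded pose from where the row before left it, along the tool's axes as they then stand; what a row does not reach is not made up. A row lasts 1/12 s, in which the tool goes at most 41.7 mm and 7.16 degrees, less where a joint would pass 70% of its speed; a pose out of reach is approached as far as the arm can. A call is refused whole if a number of a shift passes 0.0417 or a number of a turn 0.125, either way. A call with a gripper value outside its range is refused whole. The fingers move at their own pace and stop on an object; FORCE is the grip in N (left out, the last holds). Time passes only in rows, so rows that do not move let the fingers close. It gives the time, the measured TCP pose, the force and the opening at its end, in the units of the state.
- telemetry.state(): the state, without advancing time (a new reading comes with each control period).
- viewer.capture(name): name is "side" or "top"; returns the picture (420x560x3 uint8, red, green, blue); there is no depth.
- viewer.camera_model(name): a dict with "camera_matrix" (3x3 intrinsics, pixels), "world_to_cam" (4x4, takes a point from world to camera coordinates). Camera axes: x right, y down, z forward; pixel columns grow to the right and rows downward; lengths in m; the calibration is good to about 2 mm. A picture is of the moment at which its call begins. camera_model takes no time and is no camera call.
- hand_in(): hands the job in, once; it reports no verdict.
Trained networks look in the newest picture that a camera, given by its name, has taken for a name from the list of things; names that differ only in an ending like _2 or _b are one class to them, and where a whole thing is asked for, a point or a joint stands for the part that bears it (a point fixed in the world has none). Each returns a list of dicts, best first, with "conf" (0 to 1); they miss things now and then, are a little off and sometimes report something else, mostly with a low value. They report only what shows in the picture. A call takes as long as a camera call.
- nets.search_frame(camera, name): "point" ([x, y, z] in m, in the coordinates of the camera as it stood for that picture, good to about 4 mm: the middle of the surface that is visible of it).
The state is a dict: "t": time; "joint_positions": joint angles; "qvel": joint speeds; "effort": joint torques, N m; "tcp_pos": TCP position; "ee_rot": TCP orientation; "ft_force": force on the tool from outside, world axes, zero at the start; "ft_torque": the same for the moment, N m; "width": finger opening in m.
Only numpy, scipy, OpenCV 4.12 (cv2) and the standard library are available. Lean on these libraries where they do the work, as an engineer would, in place of code of your own. Each camera call takes 0.05 s, during which the arm holds its last target.

## Working session

There is one attempt and no reset: what is moved stays moved. The work goes in short steps, Python scripts to look and compute and a shell command to move; the robot and the scene stay as the last step left them, time stands still between calls to the robot, and variables do not carry over. Pictures are saved under pics/ and viewed, and the job is handed in when it is done.

```bash
mkdir -p pics; ls; cat > h.py <<'E'
import numpy as np, cv2
from scipy.spatial.transform import Rotation as R
from rig import telemetry, viewer, hand_in, nets
def cam(n):
    m=viewer.camera_model(n); return np.array(m["camera_matrix"]),np.array(m["world_to_cam"])
def snap(n,f):
    im=viewer.capture(n); cv2.imwrite(f"pics/{f}.png",cv2.cvtColor(im,cv2.COLOR_RGB2BGR)); return im
def proj(n,P):
    K,T=cam(n); p=K@(T[:3,:3]@np.asarray(P,float)+T[:3,3]); return p[:2]/p[2]
def ray(n,uv,z):
    K,T=cam(n); d=T[:3,:3].T@np.linalg.inv(K)@np.array([uv[0],uv[1],1.]); c=-T[:3,:3].T@T[:3,3]
    return c+d*(z-c[2])/d[2]
def find(n,name,k=2):
    K,T=cam(n); out=[]
    for r in nets.search_frame(n,name)[:k]:
        w=T[:3,:3].T@(np.array(r["point"])-T[:3,3]); out.append((round(r["conf"],2),w.round(4)))
    return out
E
python3 - <<'E'
from h import *
s=telemetry.state(); print(s)
print(R.from_euler('xyz',s["ee_rot"],degrees=True).as_matrix().round(3))
for n in("side","top"):
    snap(n,n+"0")
    for o in("rest","rod","nose_mark","knurled_cap","solder_spool","wick_spool","marker"): 
        f=find(n,o); print(n,o,f, proj(n,f[0][1]).round() if f else '')
E
```

```text
pics
{'t': 0.0, 'joint_positions': array([-7.63015629e+01,  1.77049511e+01,  9.36896629e+01, -2.54489132e-04,
        6.87356263e+01, -3.99322253e+00]), 'qvel': array([-0.06048636,  0.03735255, -0.01797104, -0.06532202,  0.07087211,
       -0.10263492]), 'effort': array([-2.13372218e-04, -4.15251625e+01, -2.76662689e+01, -9.81311450e-05,
        1.02975496e-02,  1.28489577e-05]), 'tcp_pos': array([ 0.18971166, -0.5946362 ,  0.22074104]), 'ee_rot': array([-9.01299406e+01,  8.83334742e-03, -1.62308258e+02]), 'ft_force': array([-0.12138294,  0.45076733, -0.90177573]), 'ft_torque': array([-0.0333799 ,  0.03104539, -0.00730966]), 'width': 0.08559900161251126}
[[-0.953 -0.001  0.304]
 [-0.304  0.002 -0.953]
 [-0.    -1.    -0.002]]
side rest [(0.75, array([ 0.5754, -0.0733,  0.0136]))] [290. 264.]
side rod [(0.86, array([ 0.5173, -0.0699,  0.0312]))] [274. 241.]
side nose_mark [(0.89, array([ 0.5748, -0.0742,  0.0139])), (0.29, array([0.5147, 0.1115, 0.0357]))] [289. 264.]
side knurled_cap [(0.94, array([0.5866, 0.0045, 0.0821]))] [329. 224.]
side solder_spool [(0.83, array([0.5137, 0.1052, 0.0407]))] [342. 209.]
side wick_spool [(0.78, array([0.5714, 0.0925, 0.0131]))] [355. 235.]
side marker [(0.69, array([ 0.482 , -0.2093,  0.0108])), (0.61, array([0.587 , 0.0026, 0.0832]))] [202. 265.]
top rest [(0.69, array([0.5041, 0.108 , 0.0326])), (0.61, array([ 0.5361, -0.0618,  0.0115]))] [184. 209.]
top rod [(0.9, array([ 0.5213, -0.0552,  0.0316])), (0.25, array([0.58  , 0.0091, 0.0815]))] [263. 201.]
top nose_mark [(0.97, array([ 0.5398, -0.058 ,  0.0102]))] [265. 193.]
top knurled_cap [(0.9, array([0.5801, 0.0134, 0.0843]))] [228. 169.]
top solder_spool [(0.71, array([0.5031, 0.1094, 0.0308]))] [183. 209.]
top wick_spool [(0.89, array([0.5641, 0.0916, 0.0051]))] [195. 181.]
top marker [(0.73, array([ 0.4771, -0.2068,  0.01  ]))] [335. 223.]
```

```bash
python3 - <<'E'
import cv2
for n,(a,b,c,d) in {"side":(160,320,170,430),"top":(120,270,150,380)}.items():
    im=cv2.imread(f"pics/{n}0.png"); cr=im[a:b,c:d]; cv2.imwrite(f"pics/{n}0c.png",cv2.resize(cr,None,fx=3,fy=3,interpolation=cv2.INTER_CUBIC))
E
```

```text
(no output)
```

View pics/side0.png

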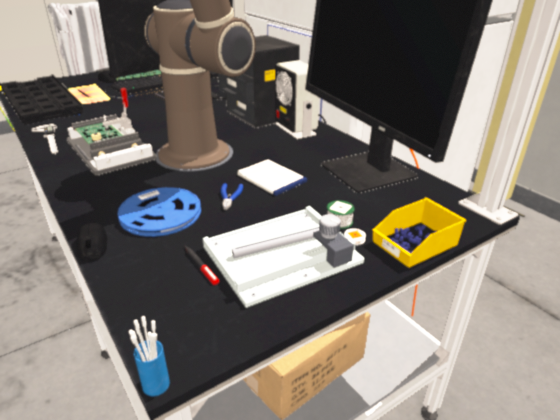

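View pics/top0.png

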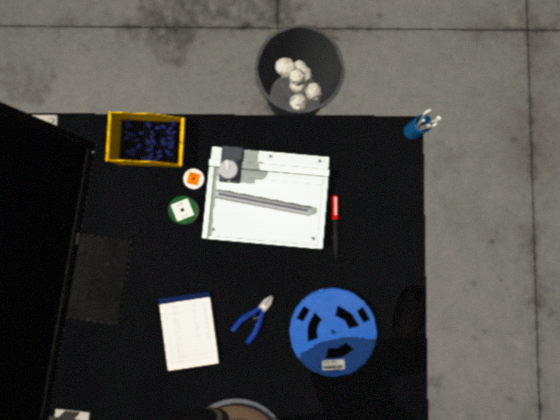

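```bash
ls pics
```

```text
side0.png
side0c.png
top0.png
top0c.png
```

View pics/side0c.png

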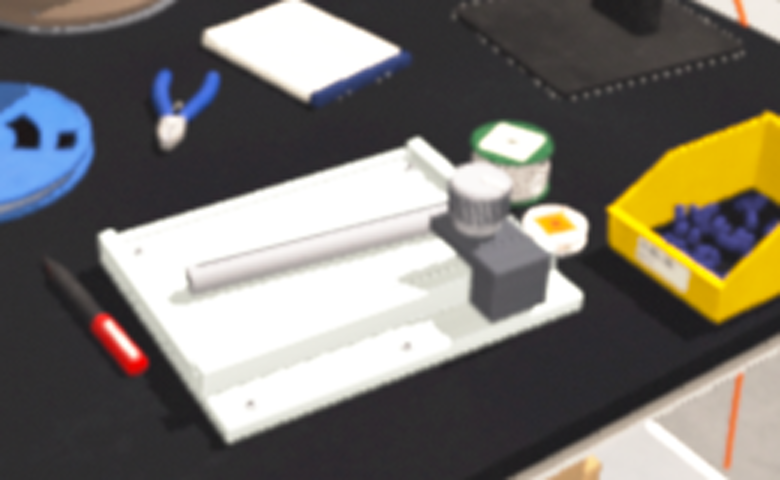

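View pics/top0c.png

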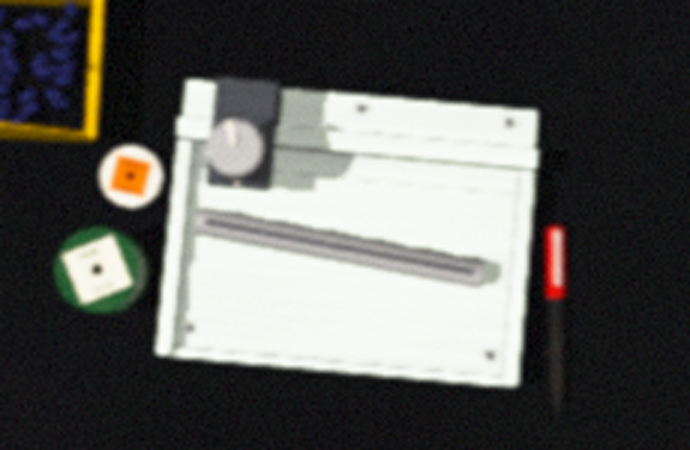

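Side view: the rest lies at about (205–360, 210–295). The rod runs from about (235,252) to (318,230). The cap is at (330,225), the spools are just behind its side of the rest and the marker is at (203,267). In the top view, up is +x and left is +y. The cap is at (228,169) with its rib pointing roughly +x, and the nose mark is near (229,181). I'll fit the rest pose next.

```bash
cat >> h.py <<'E'
def rest2w(p,xyt):
    x,y,t=xyt; p=np.asarray(p,float)/1000; c,s=np.cos(t),np.sin(t)
    return np.array([x+c*p[0]-s*p[1],y+s*p[0]+c*p[1],p[2]])
E
python3 - <<'E'
from h import *
from scipy.optimize import least_squares
top=[((155,355),(-94,125,24)),((520,386),(-95,-125,18)),((540,108),(100,-125,8)),((185,80),(100,125,8)),((237,184),(25.5,78,50))]
side=[((228,440),(100,-125,0)),((100,235),(-94,-125,24)),((583,300),(100,125,8)),((414,138),(-94,125,24))]
obs=[("top",np.array(u)/3+(150,120),p) for u,p in top]+[("side",np.array(u)/3+(170,160),p) for u,p in side]
for sel in (("top",),("side",),("top","side")):
    o=[q for q in obs if q[0] in sel]
    f=lambda v:np.concatenate([proj(n,rest2w(p,v))-u for n,u,p in o])
    r=least_squares(f,[0.54,-0.06,0.0],loss='soft_l1'); v=r.x
    print(sel,v.round(4)); print(f(v).reshape(-1,2).round(1).tolist())
print("cradle",rest2w((45.7,0,22),v),"cap",rest2w((45.7,78,83),v))
K={"side":(160,170,3),"top":(120,150,3)}
for n,(a,b,k) in K.items():
    im=cv2.imread(f"pics/{n}0c.png")
    def L(*ps,c=(0,0,255)):
        q=[((proj(n,rest2w(p,v))-(b,a)+.0)*k).astype(int) for p in ps]
        cv2.polylines(im,[np.array(q)],False,c,1)
    L((-95,-125,0),(100,-125,0),(100,125,0),(-95,125,0),(-95,-125,0))
    L((39,-115,14),(39,115,14),c=(255,0,0)); L((56.5,-125,31),(56.5,125,31),c=(255,0,0)); 
    L((23,56,50),(97,56,50),(97,100,50),(23,100,50),(23,56,50),c=(0,255,0))
    h=52+26+5
    L(*[(45.7+20*np.cos(t),78+20*np.sin(t),h) for t in np.linspace(0,6.28,40)],c=(255,0,255))
    cv2.imwrite(f"pics/{n}0f.png",im)
E
```

```text
('top',) [ 0.5282 -0.0623 -0.0752]
[[1.0, -0.3], [-0.6, -0.4], [-1.1, 0.5], [0.5, 0.3], [0.1, -0.1]]
('side',) [ 0.5262 -0.0595 -0.0826]
[[0.1, 1.2], [-0.6, -0.5], [-0.3, -0.6], [1.2, -0.2]]
('top', 'side') [ 0.5278 -0.0614 -0.0779]
[[0.4, -0.2], [-1.2, -0.1], [-1.4, 0.9], [0.2, 0.3], [-0.3, 0.0], [0.0, 2.3], [-1.2, 0.4], [-0.5, -0.1], [0.7, 0.3]]
cradle [ 0.57337088 -0.06498989  0.022     ] cap [0.57943831 0.01277377 0.083     ]
```

View pics/top0f.png

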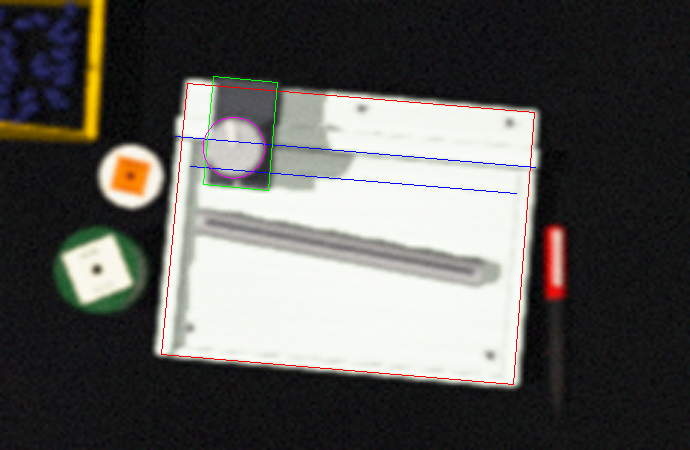

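View pics/side0f.png

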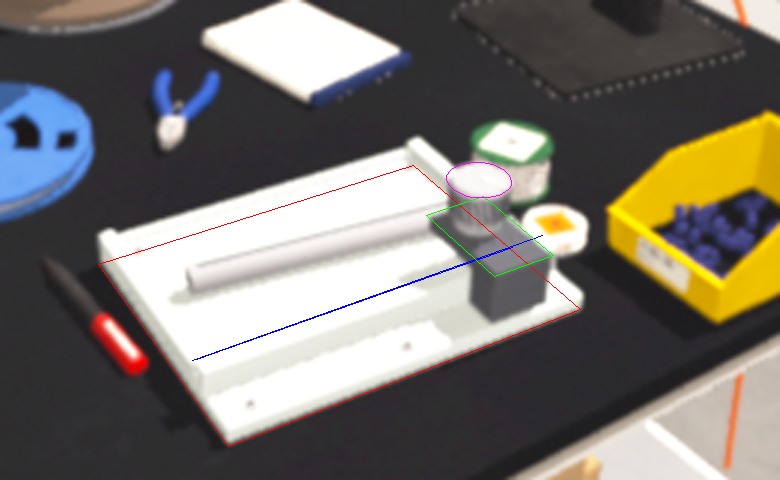

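The fit agrees in both cameras to about 1 px, and the cap and arm overlays match. Next I'll locate the rod.

```bash
cat >> h.py <<'E'
V=(0.528,-0.0615,-0.077)
def w2rest(P):
    d=np.asarray(P)[:2]-V[:2]; c,s=np.cos(V[2]),np.sin(V[2]); return np.array([c*d[0]+s*d[1],-s*d[0]+c*d[1],P[2]])*1000
def goto(rx,ry,z,th):
    "world target in rest mm -> shift in tool axes now, turn about tool y to bring tool z azimuth to th (rest-relative deg)"
    s=telemetry.state(); M=R.from_euler('xyz',s["ee_rot"],degrees=True).as_matrix()
    t=rest2w((rx,ry,z),V); d=t-s["tcp_pos"]
    az=np.degrees(np.arctan2(M[1,2],M[0,2])); dt=(th+np.degrees(V[2])-az+180)%360-180
    print("t",round(s["t"],2),"tcp rest mm",w2rest(s["tcp_pos"]).round(1),"az-rest",round(az-np.degrees(V[2]),2),"tilt",M[:,1].round(3),"q",s["joint_positions"].round(1),"F",s["ft_force"].round(1),"T",s["ft_torque"].round(2),"w",round(s["width"]*1e3,1))
    print(" tool shift mm",(M.T@d*1000).round(1),"turn about tool y (rad)",round(-np.radians(dt),3))
E
python3 - <<'E'
from h import *
for n,l,off in (("top",[(200,220),(480,270)],(150,120)),("side",[(192,272),(430,218)],(170,160))):
    for u in l:
        print(n,w2rest(ray(n,np.array(u)/3+off,.024 if n=="top" else .028)).round(1))
# rod mask overlay
goto(-70,-20,.2,90)
im=cv2.imread("pics/top0.png"); cv2.imwrite("pics/top0r.png",cv2.resize(im[180:225,205:325],None,fx=6.5,fy=6.5,interpolation=cv2.INTER_CUBIC))
E
```

```text
top [  0.9 103.6  24. ]
top [-17.6 -92.9  24. ]
side [-23.3 -88.5  28. ]
side [ 0.5 74.6 28. ]
t 0.8 tcp rest mm [-296.  -558.4  222. ] az-rest -67.9 tilt [ 0. -0. -1.] q [-76.3  17.6  93.6   0.   68.7  -4. ] F [-0.8  0.1  0.5] T [-0.03  0.05 -0.01] w 85.1
 tool shift mm [-412.   221.8 -413.8] turn about tool y (rad) -2.756
```

View pics/top0r.png

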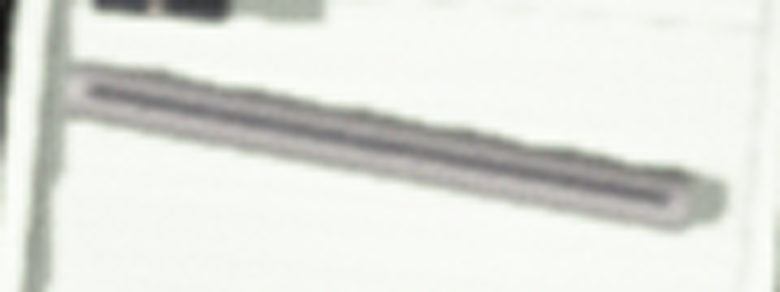

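The rod centre is near rest (-9, +4), skewed by about 0.1 rad with its -y end lagging. I'll move over the near part of the bed first, then turn the tool.

```bash
python3 -c "
from h import *
goto(-60,-15,150,90)"
python3 -m inch '[[[-0.035,0,-0.035],[0,0,0],1],[[-0.035,0,-0.035],[0,0,0],1],[[-0.035,0,-0.035],[0,0,0],1],[[-0.035,0,-0.035],[0,0,0],1],[[-0.035,0,-0.035],[0,0,0],1],[[-0.035,0,-0.035],[0,0,0],1],[[-0.035,0,-0.035],[0,0,0],1],[[-0.035,0,-0.035],[0,0,0],1],[[-0.035,0,-0.035],[0,0,0],1],[[-0.035,0,-0.035],[0,0,0],1],[[-0.035,0,-0.035],[0,0,0],1]]'
python3 -c "
from h import *
goto(-60,-15,150,90)"
```

```text
t 0.8 tcp rest mm [-296.  -558.4  222. ] az-rest -67.9 tilt [ 0. -0. -1.] q [-76.3  17.6  93.6   0.   68.7  -4. ] F [-0.8  0.1  0.5] T [-0.03  0.05 -0.01] w 85.1
 tool shift mm [-423.1   72.  -414.7] turn about tool y (rad) -2.756
t: 1.72
tcp_pos: [0.4008, -0.1864, 0.2225]
ee_rot: [-89.9, 0.1, -162.3]
ft_force: [1.3, -0.0, 0.5]
width: 0.0858
t 1.72 tcp rest mm [-117.2 -134.3  222.5] az-rest -67.92 tilt [ 0.001 -0.001 -1.   ] q [-30.6  -3.2 117.1   0.   66.1  41.7] F [ 1.3 -0.   0.5] T [-0.   -0.05  0.01] w 85.8
 tool shift mm [-97.8  72.5 -89.1] turn about tool y (rad) -2.756
```

```bash

python3 -m inch '[[[-0.033,0,-0.03],[0,0,0],1],[[-0.033,0,-0.03],[0,0,0],1],[[-0.032,0,-0.029],[0,0,0],1],[[0,0,0],[0,-0.124,0],1],[[0,0,0],[0,-0.124,0],1],[[0,0,0],[0,-0.124,0],1],[[0,0,0],[0,-0.124,0],1],[[0,0,0],[0,-0.124,0],1],[[0,0,0],[0,-0.124,0],1],[[0,0,0],[0,-0.124,0],1],[[0,0,0],[0,-0.124,0],1],[[0,0,0],[0,-0.124,0],1]]'
python3 -m inch '[[[0,0,0],[0,-0.124,0],1],[[0,0,0],[0,-0.124,0],1],[[0,0,0],[0,-0.124,0],1],[[0,0,0],[0,-0.124,0],1],[[0,0,0],[0,-0.124,0],1],[[0,0,0],[0,-0.124,0],1],[[0,0,0],[0,-0.124,0],1],[[0,0,0],[0,-0.124,0],1],[[0,0,0],[0,-0.124,0],1],[[0,0,0],[0,-0.124,0],1],[[0,0,0],[0,-0.124,0],1],[[0,0,0],[0,-0.124,0],1]]'
python3 -c "
from h import *
goto(-60,-15,100,90)"
```

```text
t: 2.72
tcp_pos: [0.4628, -0.08, 0.2221]
ee_rot: [-90.0, -0.0, -98.0]
ft_force: [0.1, -0.1, 0.5]
width: 0.0854
t: 3.72
tcp_pos: [0.4629, -0.08, 0.2222]
ee_rot: [-90.0, -0.0, -12.8]
ft_force: [0.8, 0.9, 0.5]
width: 0.0852
t 3.72 tcp rest mm [-63.5 -23.5 222.2] az-rest 81.65 tilt [ 0. -0. -1.] q [-15.1   0.2 113.8   0.   66.  -92.4] F [0.8 0.9 0.5] T [ 0.04  0.04 -0.03] w 85.2
 tool shift mm [  2.2 122.2   8.9] turn about tool y (rad) -0.146
```

```bash

python3 -m inch '[[[0,0,0],[0,-0.073,0],1],[[0.002,0,0.009],[0,-0.073,0],1],[[0,0.04,0],[0,0,0],1],[[0,0.04,0],[0,0,0],1],[[0,0.04,0],[0,0,0],1],[[0,0.03,0],[0,0,0],1],[[0,0.025,0],[0,0,0],1],[[0,0,0],[0,0,0],1]]'
python3 -c "
from h import *
goto(-60,-15,38,90)
snap('side','side1');snap('top','top1')
im=cv2.imread('pics/side1.png'); cv2.imwrite('pics/side1c.png',cv2.resize(im[160:320,170:430],None,fx=3,fy=3,interpolation=cv2.INTER_CUBIC))"
```

```text
t: 4.38
tcp_pos: [0.4611, -0.0702, 0.0422]
ee_rot: [-89.9, 0.6, -4.7]
ft_force: [-0.8, 0.0, 0.3]
width: 0.0851
t 4.38 tcp rest mm [-66.  -13.8  42.2] az-rest 89.67 tilt [-0.011  0.003 -1.   ] q [-14.   16.1 120.6  -0.   43.9 -99.3] F [-0.8  0.   0.3] T [0.02 0.04 0.04] w 85.1
 tool shift mm [ 6.1  4.1 -1.2] turn about tool y (rad) -0.006
```

View pics/side1c.png

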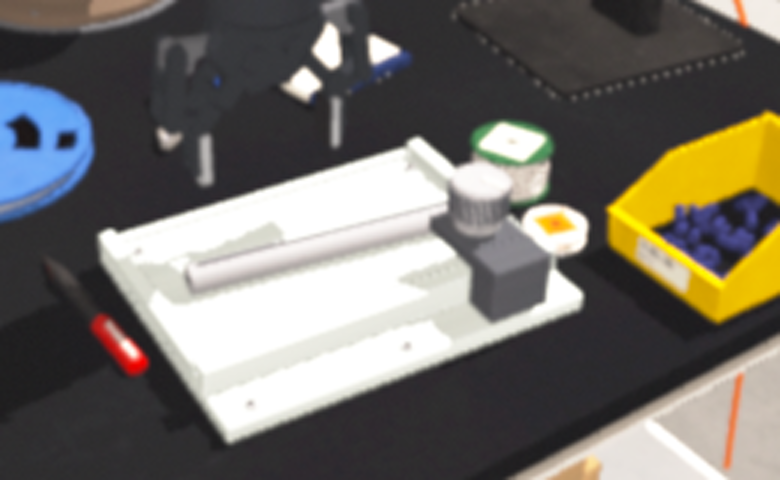

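```bash

python3 -c "
from h import *
goto(-60,-15,38,90)
for z in (.025,.04):
  for y in (-57.5,27.5):
    p=rest2w((-66,y,z*1000),V); print(z,y,((proj('side',p)-(170,160))*3).round(),proj('top',p).round())
im=cv2.imread('pics/top1.png'); cv2.imwrite('pics/top1c.png',cv2.resize(im[120:270,150:380],None,fx=3,fy=3,interpolation=cv2.INTER_CUBIC))
im=snap('side','side2')
im=cv2.imread('pics/side2.png'); cv2.imwrite('pics/side2c.png',cv2.resize(im[160:320,170:430],None,fx=3,fy=3,interpolation=cv2.INTER_CUBIC))
"
```

```text
t 4.48 tcp rest mm [-61.5 -14.5  46.6] az-rest 89.67 tilt [-0.002  0.001 -1.   ] q [-14.   15.8 120.3   0.   44.  -99.3] F [ 0.2 -0.   0.5] T [-0.05  0.    0.05] w 85.3
 tool shift mm [ 1.5  8.6 -0.4] turn about tool y (rad) -0.006
0.025 -57.5 [207. 228.] [291. 232.]
0.025 27.5 [319. 193.] [250. 228.]
0.04 -57.5 [206. 209.] [292. 232.]
0.04 27.5 [319. 174.] [250. 228.]
```

View pics/top1c.png

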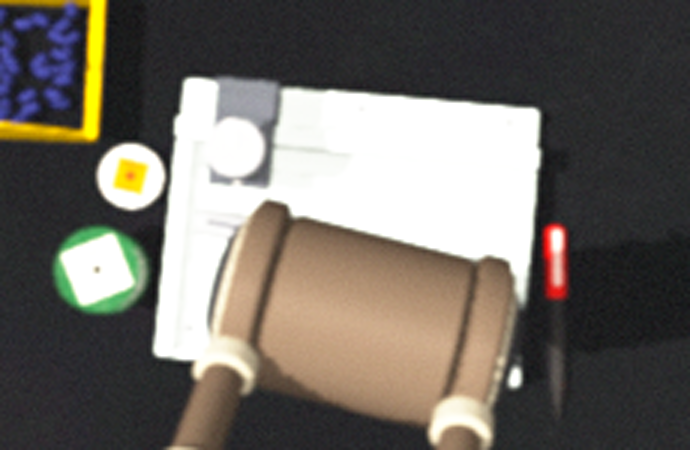

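View pics/side2c.png

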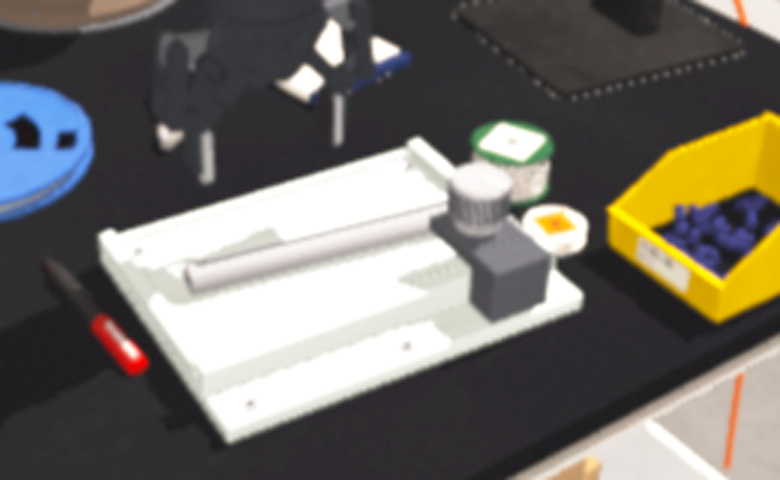

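```bash

python3 -m inch '[[[0,0.012,0],[0,0,0],1],[[0,0,0],[0,0,0],1],[[0,0,0],[0,0,0],1]]'
python3 -c "
from h import *
goto(-60,-15,28,90)
for z in (15,25,35,45):
  for y in (-57.5,27.5):
    p=rest2w((-61,y,z),V); print(z,y,((proj('side',p)-(200,190))*6).round())
im=snap('side','side3')
im=cv2.imread('pics/side3.png'); cv2.imwrite('pics/side3c.png',cv2.resize(im[190:260,200:320],None,fx=6,fy=6,interpolation=cv2.INTER_CUBIC))
"
```

```text
t: 4.78
tcp_pos: [0.4675, -0.0718, 0.0367]
ee_rot: [-90.0, -0.2, -4.7]
ft_force: [-0.7, -0.3, 0.3]
width: 0.0849
t 4.78 tcp rest mm [-59.5 -14.9  36.7] az-rest 89.67 tilt [ 0.003 -0.001 -1.   ] q [-14.   16.9 120.4   0.   42.5 -99.3] F [-0.7 -0.3  0.3] T [-0.   -0.02  0.03] w 84.9
 tool shift mm [-0.5  8.7 -0.1] turn about tool y (rad) -0.006
15 -57.5 [243. 308.]
15 27.5 [465. 236.]
25 -57.5 [241. 283.]
25 27.5 [465. 212.]
35 -57.5 [240. 258.]
35 27.5 [466. 188.]
45 -57.5 [239. 233.]
45 27.5 [466. 163.]
```

View pics/side3c.png

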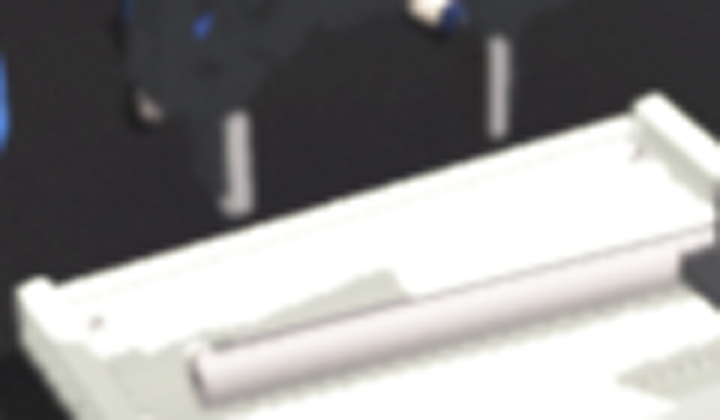

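```bash

python3 -c "
from h import *
for n in('side','top'): 
  print(n,proj(n,(0,0,0)).round(),proj(n,(0.1,0,0)).round()); K,T=cam(n); print((-T[:3,:3].T@T[:3,3]).round(3))
# two-tip fit: unknown x,z with y centre/spacing
from scipy.optimize import least_squares
u=[np.array((237,213))/6+(200,190),np.array((498,135))/6+(200,190)]
for z in (20,33,40,53):
  r=least_squares(lambda v:np.concatenate([proj('side',rest2w((v[0],v[1],z),V))-u[0],proj('side',rest2w((v[2],v[3],z),V))-u[1]]),[-60,-57,-60,27]); print(z,r.x.round(1))
snap('top','top3')
im=cv2.imread('pics/top3.png'); cv2.imwrite('pics/top3c.png',cv2.resize(im[120:420,150:380],None,fx=2,fy=2,interpolation=cv2.INTER_CUBIC))
im=cv2.imread('pics/side3.png'); cv2.imwrite('pics/side3d.png',cv2.resize(im[100:300,120:400],None,fx=2.8,fy=2.8,interpolation=cv2.INTER_CUBIC))
"
```

```text
side [194. 153.] [210. 166.]
[ 1.1   -0.458  0.538]
top [235. 454.] [235. 404.]
[ 0.465 -0.072  0.916]
20 [-105.9  -37.9 -105.2   66.3]
33 [-88.2 -45.7 -87.5  55.8]
40 [-78.6 -50.  -78.   50.1]
53 [-60.9 -57.8 -60.3  39.7]
```

View pics/side3d.png

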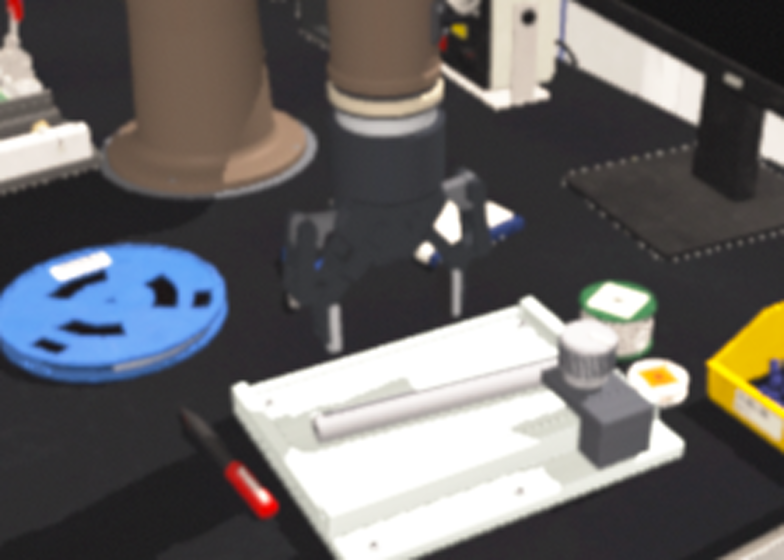

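The side picture puts the open fingertips at z≈50 while the TCP is at z=37. They stand well short of the stated reach when open, so I'll descend in steps and watch.

```bash

python3 -m inch '[[[0,0.01,-0.005],[0,0,0],1],[[0,0.008,-0.005],[0,0,0],1],[[0,0,0],[0,0,0],1],[[0,0,0],[0,0,0],1]]'
python3 -c "
from h import *
goto(-60,-25,18,90)
for z in (15,25,35,45):
  for y in (-75,25):
    p=rest2w((-61,y,z),V); print(z,y,((proj('side',p)-(200,190))*6).round())
im=snap('side','side4')
im=cv2.imread('pics/side4.png'); cv2.imwrite('pics/side4c.png',cv2.resize(im[190:260,200:320],None,fx=6,fy=6,interpolation=cv2.INTER_CUBIC))
"
```

```text
t: 5.22
tcp_pos: [0.4643, -0.0816, 0.0161]
ee_rot: [-90.0, 0.1, -4.8]
ft_force: [-0.7, -0.0, 0.1]
width: 0.0852
t 5.22 tcp rest mm [-62.  -24.9  16.1] az-rest 89.62 tilt [-0.002  0.001 -1.   ] q [ -15.3   19.3  120.6    0.    40.2 -100.5] F [-0.7 -0.   0.1] T [-0.03 -0.01 -0.01] w 85.2
 tool shift mm [ 2.  -1.9 -0.1] turn about tool y (rad) -0.007
15 -75 [195. 323.]
15 25 [459. 238.]
25 -75 [193. 298.]
25 25 [459. 214.]
35 -75 [192. 273.]
35 25 [459. 190.]
45 -75 [190. 248.]
45 25 [459. 165.]
```

View pics/side4c.png

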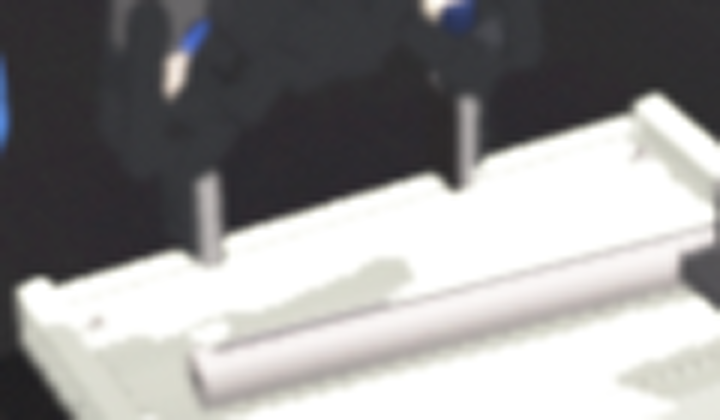

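```bash

python3 -m inch '[[[0.001,0.007,0],[0,0,0],1],[[0.001,0.006,0],[0,0,0],1],[[0,0,0],[0,0,0],1],[[0,0,0],[0,0,0],1]]'
python3 -c "
from h import *
goto(-60,-25,4,90)
for z in (15,20,25,35):
  for y in (-75,25):
    p=rest2w((-60,y,z),V); print(z,y,((proj('side',p)-(200,190))*6).round())
im=snap('side','side5')
im=cv2.imread('pics/side5.png'); cv2.imwrite('pics/side5c.png',cv2.resize(im[190:260,200:320],None,fx=6,fy=6,interpolation=cv2.INTER_CUBIC))
"
```

```text
t: 5.6
tcp_pos: [0.4668, -0.0813, 0.0033]
ee_rot: [-90.0, 0.1, -4.7]
ft_force: [0.2, 0.1, -0.6]
width: 0.0855
t 5.6 tcp rest mm [-59.5 -24.5   3.3] az-rest 89.68 tilt [-0.001  0.    -1.   ] q [ -15.1   21.   120.4    0.    38.7 -100.4] F [ 0.2  0.1 -0.6] T [-0.02 -0.01  0.02] w 85.5
 tool shift mm [-0.5 -0.7 -0.5] turn about tool y (rad) -0.006
15 -75 [196. 324.]
15 25 [460. 240.]
20 -75 [195. 312.]
20 25 [461. 228.]
25 -75 [194. 300.]
25 25 [461. 216.]
35 -75 [193. 275.]
35 25 [461. 191.]
```

View pics/side5c.png

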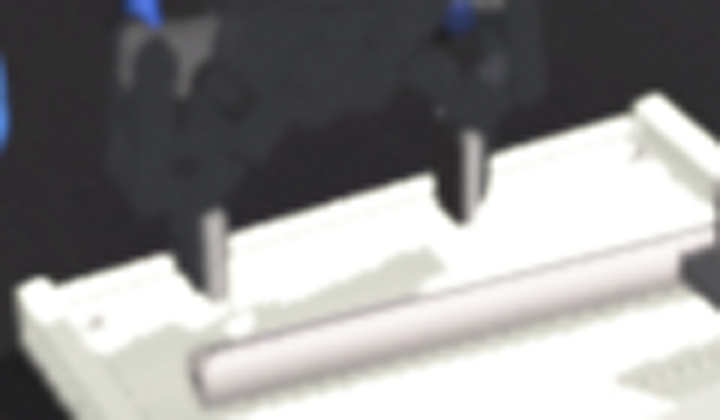

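```bash

python3 -m inch '[[[0,0.003,0],[0,0,0],1],[[0,0.002,0],[0,0,0],1],[[0,0,0],[0,0,0],1],[[0,0,0],[0,0,0],1]]'
python3 -c "
from h import *
goto(0,-25,0,90)"
```

```text
t: 5.98
tcp_pos: [0.4672, -0.0815, -0.0011]
ee_rot: [-90.0, 0.0, -4.7]
ft_force: [0.3, -0.2, -0.6]
width: 0.0857
t 5.98 tcp rest mm [-59.1 -24.6  -1.1] az-rest 89.67 tilt [-0.  0. -1.] q [ -15.2   21.5  120.4   -0.    38.1 -100.4] F [ 0.3 -0.2 -0.6] T [ 0.03  0.   -0.01] w 85.7
 tool shift mm [59.1 -1.2 -0. ] turn about tool y (rad) -0.006
```

```bash

python3 -m inch '[[[0.004,0,0],[0,0,0],1],[[0.004,0,0],[0,0,0],1],[[0.004,0,0],[0,0,0],1],[[0.003,0,0],[0,0,0],1],[[0.0025,0,0],[0,0,0],1],[[0.0025,0,0],[0,0,0],1],[[0.0025,0,0],[0,0,0],1],[[0.0025,0,0],[0,0,0],1],[[0.0025,0,0],[0,0,0],1],[[0.0025,0,0],[0,0,0],1],[[0.0025,0,0],[0,0,0],1],[[0.0025,0,0],[0,0,0],1]]'
python3 -c "
from h import *
goto(24,-25,0,90)
im=snap('side','side6')
im=cv2.imread('pics/side6.png'); cv2.imwrite('pics/side6c.png',cv2.resize(im[180:300,200:380],None,fx=4,fy=4,interpolation=cv2.INTER_CUBIC))
"
```

```text
t: 6.98
tcp_pos: [0.5024, -0.0845, -0.001]
ee_rot: [-90.0, 0.0, -4.7]
ft_force: [-0.3, 0.5, 0.6]
width: 0.0852
t 6.98 tcp rest mm [-23.7 -24.9  -1. ] az-rest 89.67 tilt [-0.  0. -1.] q [-14.4  24.3 115.8   0.   39.8 -99.7] F [-0.3  0.5  0.6] T [ 0.06  0.08 -0.  ] w 85.2
 tool shift mm [47.7 -1.   0.2] turn about tool y (rad) -0.006
```

View pics/side6c.png

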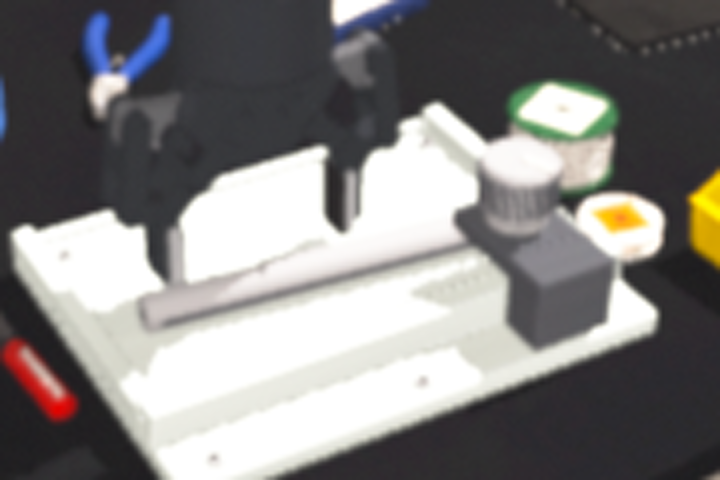

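The rod is being pushed: its near end went from (234,251) to (238,258), and the fingers sit just behind it. I'll keep going.

```bash

python3 -m inch '[[[0.0025,0,0],[0,0,0],1],[[0.0025,0,0],[0,0,0],1],[[0.0025,0,0],[0,0,0],1],[[0.0025,0,0],[0,0,0],1],[[0.0025,0,0],[0,0,0],1],[[0.0025,0,0],[0,0,0],1],[[0.0025,0,0],[0,0,0],1],[[0.0025,0,0],[0,0,0],1],[[0.0025,0,0],[0,0,0],1],[[0.0025,0,0],[0,0,0],1]]'
python3 -c "
from h import *
goto(24,-25,0,90)
im=snap('side','side7')
im=cv2.imread('pics/side7.png'); cv2.imwrite('pics/side7c.png',cv2.resize(im[180:300,200:380],None,fx=4,fy=4,interpolation=cv2.INTER_CUBIC))
"
```

```text
t: 7.87
tcp_pos: [0.5274, -0.0865, -0.001]
ee_rot: [-90.0, -0.0, -4.7]
ft_force: [-0.9, -0.1, -1.3]
width: 0.0854
t 7.87 tcp rest mm [  1.3 -25.   -1. ] az-rest 89.67 tilt [ 0.  0. -1.] q [-14.   26.4 112.5   0.   41.1 -99.2] F [-0.9 -0.1 -1.3] T [-0.06  0.09 -0.01] w 85.4
 tool shift mm [22.7 -1.   0.1] turn about tool y (rad) -0.006
```

View pics/side7c.png

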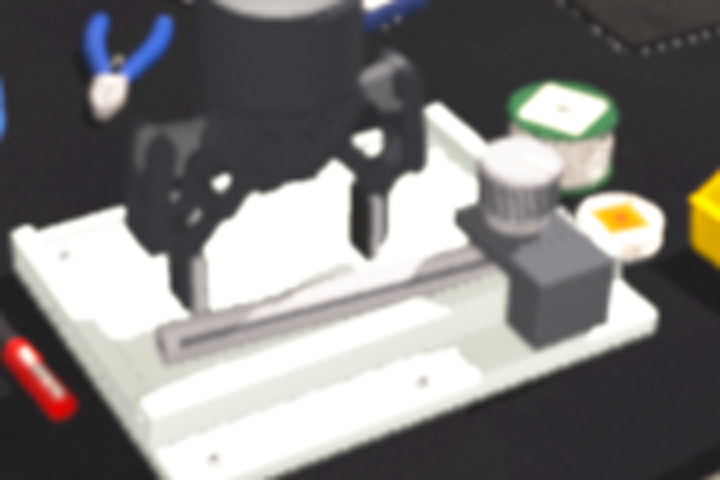

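The rod is now parallel to the groove and rolling; a scribed line has come into view. I'll push the last 20 mm or so.

```bash

python3 -m inch '[[[0.0025,0,0],[0,0,0],1],[[0.0025,0,0],[0,0,0],1],[[0.0025,0,0],[0,0,0],1],[[0.0025,0,0],[0,0,0],1],[[0.0025,0,0],[0,0,0],1],[[0.0025,0,0],[0,0,0],1],[[0.0025,0,0],[0,0,0],1],[[0.002,0,0],[0,0,0],1],[[0,0,0],[0,0,0],1],[[0,0,0],[0,0,0],1]]'
python3 -c "
from h import *
goto(24,-25,0,90)
im=snap('side','side8')
im=cv2.imread('pics/side8.png'); cv2.imwrite('pics/side8c.png',cv2.resize(im[180:300,200:380],None,fx=4,fy=4,interpolation=cv2.INTER_CUBIC))
"
```

```text
t: 8.75
tcp_pos: [0.5467, -0.0881, -0.001]
ee_rot: [-90.0, -0.0, -4.7]
ft_force: [0.3, 0.1, -0.2]
width: 0.0854
t 8.75 tcp rest mm [ 20.7 -25.1  -1. ] az-rest 89.67 tilt [ 0. -0. -1.] q [-13.7  27.9 109.9   0.   42.2 -98.9] F [ 0.3  0.1 -0.2] T [0.03 0.03 0.02] w 85.4
 tool shift mm [ 3.3 -1.   0.1] turn about tool y (rad) -0.006
```

View pics/side8c.png

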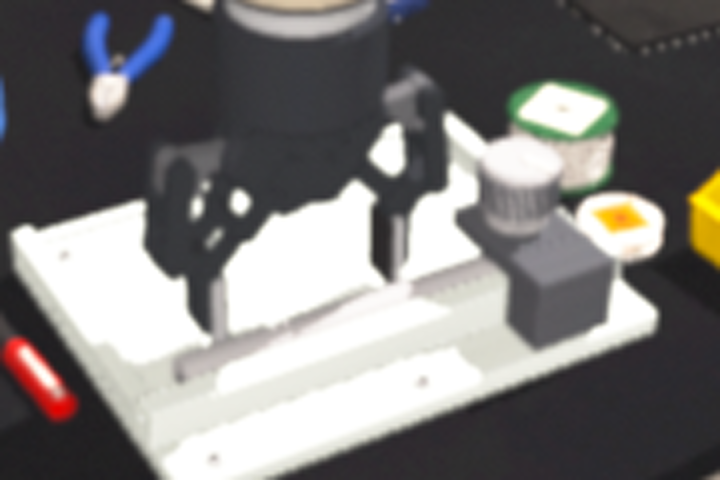

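```bash

cat >> h.py <<'E'
def rodov(f,src,rx=45.7,ry=4,z=22,box=(180,300,200,380),k=4):
    im=cv2.imread(f'pics/{src}.png'); a,b,c,d=box
    im=cv2.resize(im[a:b,c:d],None,fx=k,fy=k,interpolation=cv2.INTER_CUBIC)
    for e in (-100,100):
        q=[((proj('side',rest2w((rx+10*np.cos(t),ry+e,z+10*np.sin(t)),V))-(c,a)+.5)*k).astype(int) for t in np.linspace(0,6.283,30)]
        cv2.polylines(im,[np.array(q)],True,(0,0,255),1)
    for t in (0.35,1.57+.9):
        q=[((proj('side',rest2w((rx+10*np.cos(t),ry+e,z+10*np.sin(t)),V))-(c,a)+.5)*k).astype(int) for e in(-100,100)]
        cv2.polylines(im,[np.array(q)],True,(0,0,255),1)
    cv2.imwrite(f'pics/{f}.png',im)
E
python3 -c "
from h import *
rodov('ov8','side8')"
```

```text
(no output)
```

View pics/ov8.png

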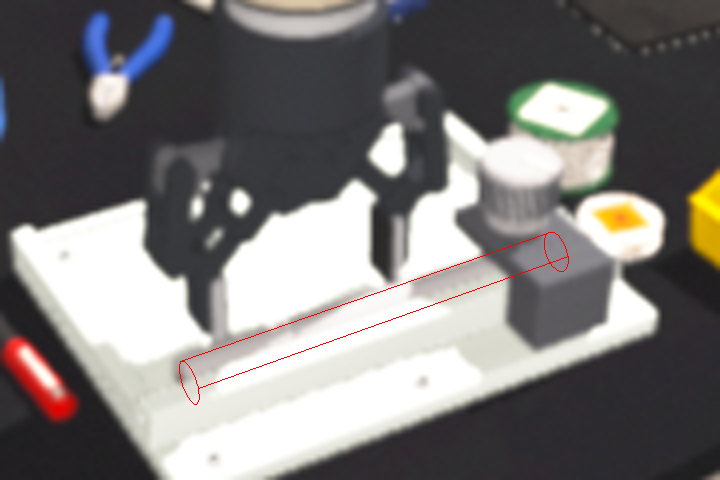

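The seated-rod overlay nearly coincides with the rod at (183–560, 240–385). I'll nudge a few more mm to be sure, watching the force.

```bash

python3 -m inch '[[[0.0015,0,0],[0,0,0],1],[[0.0015,0,0],[0,0,0],1],[[0.001,0,0],[0,0,0],1],[[0,0,0],[0,0,0],1],[[0,0,0],[0,0,0],1]]'
python3 -c "
from h import *
goto(24,-25,0,90)"
python3 -m inch '[[[-0.005,0,0],[0,0,0],1],[[-0.015,0,0],[0,0,0],1],[[-0.02,0,0],[0,0,0],1],[[0,-0.03,0],[0,0,0],1],[[0,-0.03,0],[0,0,0],1],[[0,-0.04,0],[0,0,0],1],[[0,-0.04,0],[0,0,0],1],[[0,0,0],[0,0,0],1]]'
python3 -c "
from h import *
goto(45.7,78,150,140)
snap('side','side9'); rodov('ov9','side9');snap('top','top9')
for n in('side','top'): print(n,[ (c,w2rest(p).round(1)) for c,p in find(n,'rod')],[ (c,w2rest(p).round(1)) for c,p in find(n,'knurled_cap')])
im=cv2.imread('pics/top9.png'); cv2.imwrite('pics/top9c.png',cv2.resize(im[120:270,150:380],None,fx=3,fy=3,interpolation=cv2.INTER_CUBIC))
"
```

```text
t: 9.22
tcp_pos: [0.5501, -0.0884, -0.001]
ee_rot: [-90.0, 0.1, -4.7]
ft_force: [-1.3, 0.6, 2.0]
width: 0.0854
t 9.22 tcp rest mm [ 24.1 -25.2  -1. ] az-rest 89.67 tilt [-0.001  0.    -1.   ] q [-13.6  28.2 109.4  -0.   42.5 -98.9] F [-1.3  0.6  2. ] T [-0.07  0.32 -0.11] w 85.4
 tool shift mm [-0.1 -1.   0.2] turn about tool y (rad) -0.006
t: 9.88
tcp_pos: [0.5174, -0.0868, 0.1476]
ee_rot: [-90.2, -1.0, -4.7]
ft_force: [1.4, -0.2, -0.6]
width: 0.0861
t 9.88 tcp rest mm [ -8.6 -26.  147.6] az-rest 89.68 tilt [ 0.017 -0.004 -1.   ] q [-14.3  11.  111.4   0.   56.6 -99.6] F [ 1.4 -0.2 -0.6] T [ 0.   -0.1   0.01] w 86.1
 tool shift mm [ 53.7  -1.8 104.3] turn about tool y (rad) -0.878
side [(0.62, array([ 44.5, -23. ,  29.6]))] [(0.61, array([55. , 70.5, 82.8]))]
top [] []
```

View pics/ov9.png

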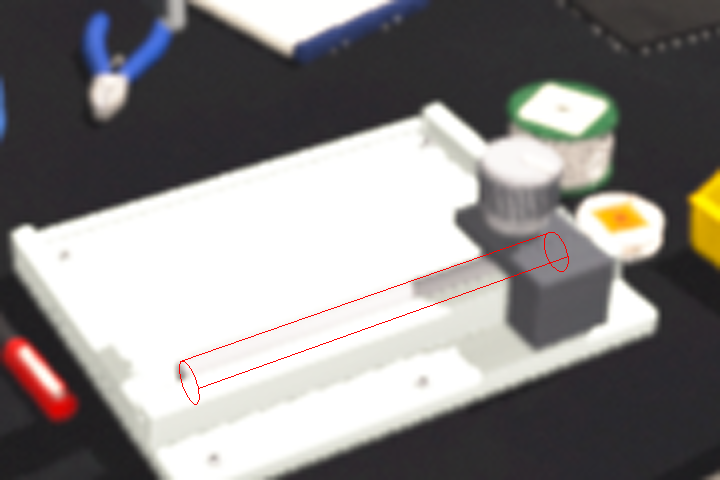

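View pics/top9c.png

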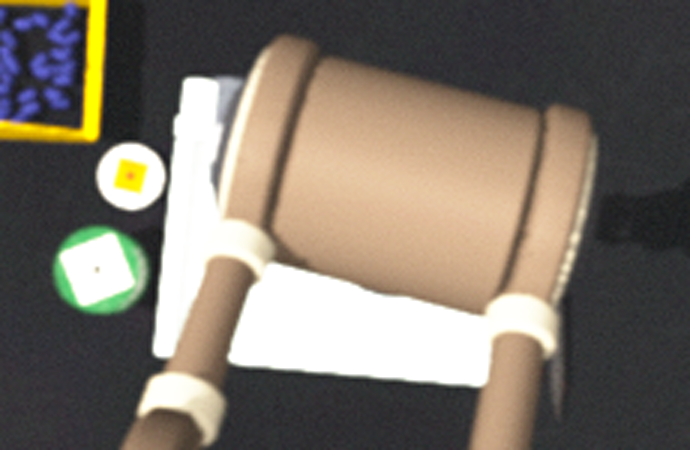

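The final nudge met resistance with the TCP at rest x=24.1, which is the rod against the stop, and the overlay matches. The rod is seated. Next I'll go over the cap, turning to az 140° and half closing to see where the tips are.

```bash

python3 -m inch '[[[0,-0.02,0.035],[0,0,0],1],[[0.018,0,0.035],[0,0,0],0],[[0.018,0,0.034],[0,0,0],0],[[0.018,0,0],[0,0,0],0],[[0,0,0],[0,-0.125,0],0],[[0,0,0],[0,-0.125,0],0],[[0,0,0],[0,-0.125,0],0],[[0,0,0],[0,-0.125,0],0],[[0,0,0],[0,-0.125,0],0],[[0,0,0],[0,-0.125,0],0],[[0,0,0],[0,-0.125,0],0],[[0,0,0],[0,0,0],0]]' 40
python3 -c "
from h import *
goto(45.7,78,150,140)
snap('side','side10')
im=cv2.imread('pics/side10.png'); cv2.imwrite('pics/side10c.png',cv2.resize(im[130:270,240:420],None,fx=4,fy=4,interpolation=cv2.INTER_CUBIC))
for z in (130,150,170,190):
    p=rest2w((45.7,78,z),V); print(z,((proj('side',p)-(240,130))*4).round())
"
```

```text
t: 11.18
tcp_pos: [0.5717, 0.0141, 0.1566]
ee_rot: [-89.8, 0.2, 45.5]
ft_force: [0.2, 0.1, -0.2]
width: 0.0427
t 11.18 tcp rest mm [ 37.8  78.8 156.6] az-rest 139.92 tilt [-0.004  0.    -1.   ] q [  -2.9   16.1  103.8    0.    60.3 -138.5] F [ 0.2  0.1 -0.2] T [-0.06 -0.04 -0.01] w 42.7
 tool shift mm [ 4.5  6.6 -6.6] turn about tool y (rad) -0.001
130 [366. 273.]
150 [369. 234.]
170 [372. 194.]
190 [375. 153.]
```

View pics/side10c.png

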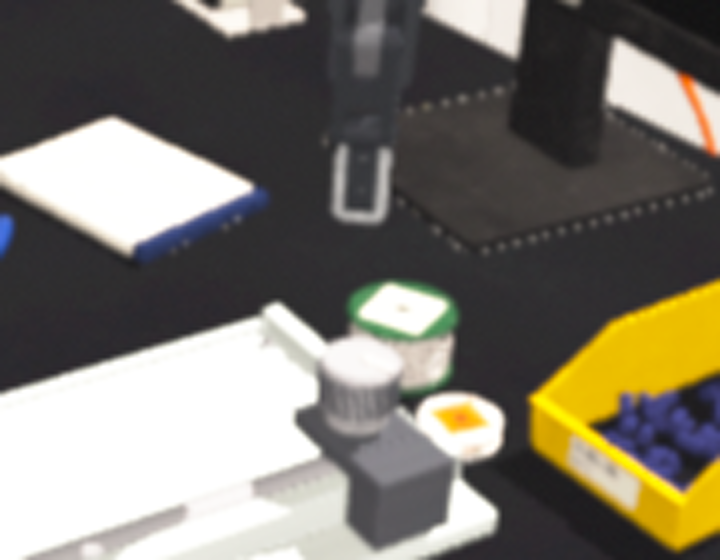

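```bash

python3 -c "
from h import *
for r in (22,36):
  for z in (130,140,150,160,170):
    p=rest2w((37.8+r*.766,78.8-r*.643,z),V); print(r,z,((proj('side',p)-(240,130))*4).round())
"
```

```text
22 130 [353. 289.]
22 140 [354. 270.]
22 150 [356. 250.]
22 160 [357. 230.]
22 170 [359. 209.]
36 130 [350. 305.]
36 140 [352. 286.]
36 150 [353. 266.]
36 160 [355. 245.]
36 170 [356. 225.]
```

```bash

python3 -m inch '[[[0.0045,0,-0.0066],[0,0,0],0.5],[[0,0.03,0],[0,0,0],0.5],[[0,0.03,0],[0,0,0],0.5],[[0,0.02,0],[0,0,0],0.5],[[0,0,0],[0,0,0],0.5],[[0,0,0],[0,0,0],0.5]]' 40
python3 -c "
from h import *
goto(45.7,78,50,140)
snap('side','side11')
im=cv2.imread('pics/side11.png'); cv2.imwrite('pics/side11c.png',cv2.resize(im[160:270,270:400],None,fx=5,fy=5,interpolation=cv2.INTER_CUBIC))
"
```

```text
t: 11.73
tcp_pos: [0.5799, 0.0126, 0.0773]
ee_rot: [-89.8, 0.1, 45.3]
ft_force: [1.1, -0.1, 1.2]
width: 0.0639
t 11.73 tcp rest mm [46.  77.8 77.3] az-rest 139.72 tilt [-0.004  0.    -1.   ] q [  -3.1   23.   105.2   -0.    52.1 -138.4] F [ 1.1 -0.1  1.2] T [ 0.03 -0.04 -0.  ] w 63.9
 tool shift mm [-0.  27.3  0.3] turn about tool y (rad) -0.005
```

View pics/side11c.png

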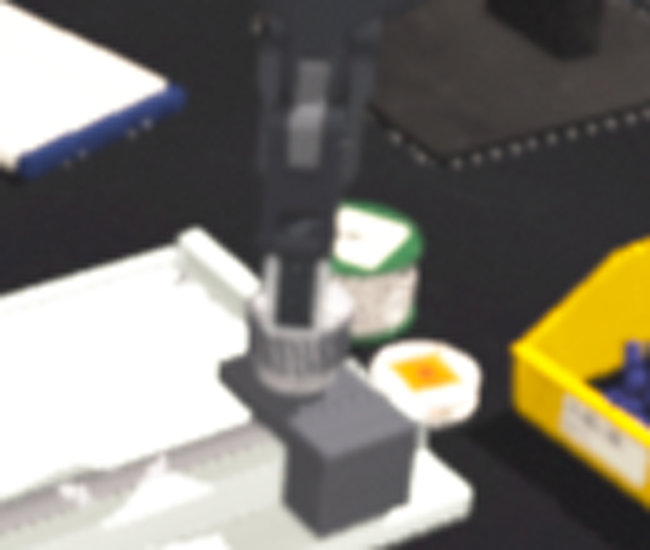

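```bash

python3 -m inch '[[[0,0.015,0],[0,0,0],0.5],[[0,0.012,0],[0,0,0],0.5],[[0,0,0],[0,0,0],0.5],[[0,0,0],[0,0,0],0.5]]' 40
python3 -c "
from h import *
goto(45.7,78,50,140)
snap('side','side12')
im=cv2.imread('pics/side12.png'); cv2.imwrite('pics/side12c.png',cv2.resize(im[160:270,270:400],None,fx=5,fy=5,interpolation=cv2.INTER_CUBIC))
for r in (32,46):
  for z in (40,50,60,70):
    p=rest2w((45.7+r*.766,78-r*.643,z),V); print(r,z,((proj('side',p)-(270,160))*5).round())
"
```

```text
t: 12.12
tcp_pos: [0.5809, 0.0126, 0.0521]
ee_rot: [-90.0, 0.0, 45.4]
ft_force: [-0.2, 0.5, 0.1]
width: 0.0644
t 12.12 tcp rest mm [47.1 78.  52.1] az-rest 139.79 tilt [-0.  0. -1.] q [  -3.1   25.2  105.6   -0.    49.2 -138.4] F [-0.2  0.5  0.1] T [ 0.01  0.04 -0.01] w 64.4
 tool shift mm [-0.8  2.2  1.1] turn about tool y (rad) -0.004
32 40 [284. 444.]
32 50 [285. 422.]
32 60 [287. 400.]
32 70 [289. 377.]
46 40 [280. 466.]
46 50 [282. 444.]
46 60 [284. 422.]
46 70 [285. 400.]
```

View pics/side12c.png

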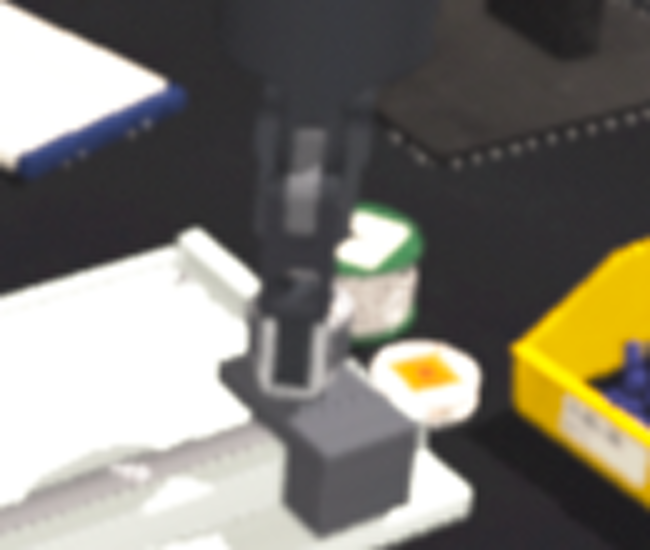

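```bash

python3 -m inch '[[[-0.0008,0.004,0.0011],[0,0,0],0.5],[[0,0,0],[0,0,0],0.5],[[0,0,0],[0,0,0],-1],[[0,0,0],[0,0,0],-1],[[0,0,0],[0,0,0],-1],[[0,0,0],[0,0,0],-1],[[0,0,0],[0,0,0],-1],[[0,0,0],[0,0,0],-1],[[0,0,0],[0,0,0],-1]]' 50
python3 -c "
from h import *
goto(45.7,78,50,140)
snap('side','side13')
im=cv2.imread('pics/side13.png'); cv2.imwrite('pics/side13c.png',cv2.resize(im[160:270,270:400],None,fx=5,fy=5,interpolation=cv2.INTER_CUBIC))
"
```

```text
t: 12.92
tcp_pos: [0.5789, 0.0136, 0.0487]
ee_rot: [-89.9, 0.0, 45.4]
ft_force: [-3.7, 2.6, 5.2]
width: 0.0364
t 12.92 tcp rest mm [45.  78.8 48.7] az-rest 139.77 tilt [-0.002  0.001 -1.   ] q [-3.000e+00  2.530e+01  1.059e+02  1.000e-01  4.890e+01 -1.384e+02] F [-3.7  2.6  5.2] T [ 0.37  0.47 -0.05] w 36.4
 tool shift mm [-0.2 -1.3 -1.1] turn about tool y (rad) -0.004
```

View pics/side13c.png

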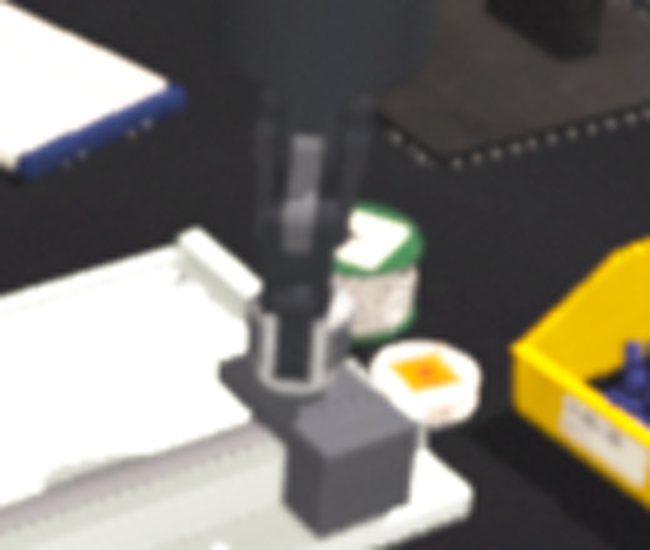

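The fingers have closed on the cap (width 36.4 mm, only small side forces). Next I'll turn clockwise, following the thread down.

```bash

python3 -m inch '[[[0,0.0002,0],[0,0.12,0],-1],[[0,0.0002,0],[0,0.12,0],-1],[[0,0.0002,0],[0,0.12,0],-1],[[0,0.0002,0],[0,0.12,0],-1],[[0,0.0002,0],[0,0.12,0],-1],[[0,0.0002,0],[0,0.12,0],-1],[[0,0.0002,0],[0,0.12,0],-1],[[0,0.0002,0],[0,0.12,0],-1],[[0,0.0002,0],[0,0.12,0],-1],[[0,0.0002,0],[0,0.12,0],-1],[[0,0,0],[0,0,0],-1]]'
python3 -c "
from h import *
goto(45.7,78,50,140)
snap('side','side14')
im=cv2.imread('pics/side14.png'); cv2.imwrite('pics/side14c.png',cv2.resize(im[160:270,270:400],None,fx=5,fy=5,interpolation=cv2.INTER_CUBIC))
"
```

```text
t: 13.88
tcp_pos: [0.5789, 0.0134, 0.0468]
ee_rot: [-90.0, 0.1, -23.6]
ft_force: [-3.1, 0.7, 5.8]
width: 0.0366
t 13.88 tcp rest mm [45.  78.6 46.8] az-rest 70.79 tilt [-0.002  0.001 -1.   ] q [-3.000e+00  2.550e+01  1.059e+02  1.000e-01  4.870e+01 -6.940e+01] F [-3.1  0.7  5.8] T [ 0.19  0.49 -0.03] w 36.6
 tool shift mm [ 0.8 -3.2 -0.3] turn about tool y (rad) -1.208
```

View pics/side14c.png

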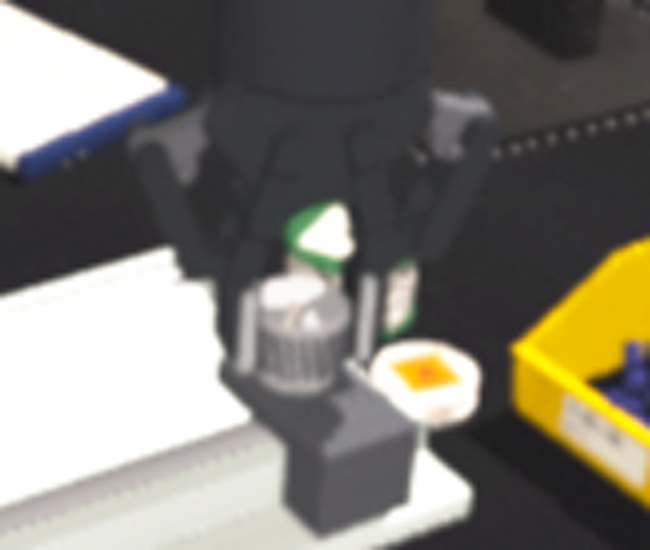

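The fingers hold both sides of the cap at (240–370, 280–370), and the rib has turned with it. Continuing.

```bash

python3 -m inch '[[[0,0.0002,0],[0,0.12,0],-1],[[0,0.0002,0],[0,0.12,0],-1],[[0,0.0002,0],[0,0.12,0],-1],[[0,0.0002,0],[0,0.12,0],-1],[[0,0.0002,0],[0,0.12,0],-1],[[0,0.0002,0],[0,0.12,0],-1],[[0,0.0002,0],[0,0.12,0],-1],[[0,0.0002,0],[0,0.12,0],-1],[[0,0.0002,0],[0,0.12,0],-1],[[0,0.0002,0],[0,0.12,0],-1],[[0,0.0002,0],[0,0.12,0],-1],[[0,0,0],[0,0,0],-1]]'
python3 -c "
from h import *
goto(45.7,78,50,140)"
python3 -m inch '[[[0,0.0002,0],[0,0.1,0],-1],[[0,0.0002,0],[0,0.1,0],-1],[[0,0.0002,0],[0,0.1,0],-1],[[0,0,0],[0,0,0],-1]]'
python3 -c "
from h import *
goto(45.7,78,50,140)"
python3 -m inch '[[[0,0.0002,0],[0,0.1,0],-1],[[0,0.0002,0],[0,0.1,0],-1],[[0,0,0],[0,0,0],-1]]'
python3 -c "
from h import *
goto(45.7,78,50,140)
snap('side','side15');snap('top','top15')
im=cv2.imread('pics/side15.png'); cv2.imwrite('pics/side15c.png',cv2.resize(im[160:270,270:400],None,fx=5,fy=5,interpolation=cv2.INTER_CUBIC))
"
```

```text
t: 14.93
tcp_pos: [0.5787, 0.0133, 0.0447]
ee_rot: [-90.1, 0.0, -99.2]
ft_force: [-4.0, 1.6, 6.3]
width: 0.0365
t 14.93 tcp rest mm [44.8 78.5 44.7] az-rest -4.83 tilt [-0.002  0.001 -1.   ] q [ -3.   25.7 106.    0.   48.5   6.2] F [-4.   1.6  6.3] T [ 0.18  0.55 -0.05] w 36.5
 tool shift mm [ 0.4 -5.3  0.9] turn about tool y (rad) -2.528
t: 15.27
tcp_pos: [0.5787, 0.0133, 0.0442]
ee_rot: [-90.1, -0.0, -116.4]
ft_force: [-5.8, 1.1, 8.1]
width: 0.0364
t 15.27 tcp rest mm [44.8 78.5 44.2] az-rest -21.98 tilt [-0.002  0.001 -1.   ] q [ -3.   25.8 106.    0.   48.4  23.3] F [-5.8  1.1  8.1] T [ 0.16  0.68 -0.1 ] w 36.4
 tool shift mm [ 0.1 -5.8  1. ] turn about tool y (rad) -2.827
t: 15.52
tcp_pos: [0.5787, 0.0133, 0.0439]
ee_rot: [-90.1, -0.1, -127.9]
ft_force: [-3.6, 1.5, 7.8]
width: 0.0368
t 15.52 tcp rest mm [44.7 78.5 43.9] az-rest -33.44 tilt [-0.003  0.001 -1.   ] q [-3.00e+00  2.58e+01  1.06e+02  1.00e-01  4.84e+01  3.48e+01] F [-3.6  1.5  7.8] T [ 0.19  0.74 -0.05] w 36.8
 tool shift mm [-0.1 -6.1  1. ] turn about tool y (rad) -3.027
```

View pics/side15c.png

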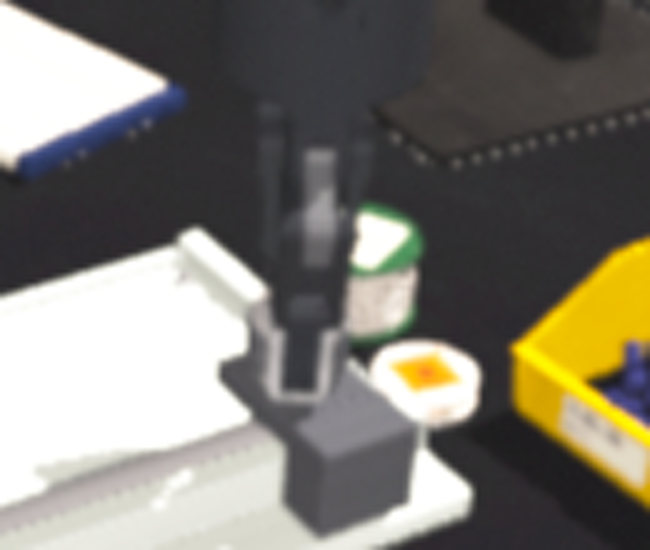

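```bash

for i in 1 2; do python3 -m inch '[[[0,0.0001,0],[0,0.07,0],-1],[[0,0,0],[0,0,0],-1]]' >/dev/null
python3 -c "
from h import *
goto(45.7,78,50,140)"; done
```

```text
t 15.78 tcp rest mm [44.7 78.5 43.8] az-rest -37.39 tilt [-0.003  0.001 -1.   ] q [-3.00e+00  2.58e+01  1.06e+02  1.00e-01  4.84e+01  3.87e+01] F [-5.1  2.   7.6] T [ 0.22  0.77 -0.06] w 36.4
 tool shift mm [-0.2 -6.2  1.1] turn about tool y (rad) -3.096
t 15.95 tcp rest mm [44.7 78.5 43.7] az-rest -41.4 tilt [-0.003  0.001 -1.   ] q [-3.00e+00  2.58e+01  1.06e+02  1.00e-01  4.84e+01  4.28e+01] F [-5.   0.7  7.6] T [ 0.22  0.74 -0.02] w 36.6
 tool shift mm [-0.3 -6.3  1.1] turn about tool y (rad) 3.117
```

```bash

python3 -m inch '[[[0,0.0001,0],[0,0.07,0],-1],[[0,0,0],[0,0,0],-1]]' >/dev/null
python3 -c "
from h import *
goto(45.7,78,50,140)"
python3 -m inch '[[[0,0.0001,0],[0,0.07,0],-1],[[0,0,0],[0,0,0],-1]]' >/dev/null
python3 -c "
from h import *
goto(45.7,78,50,140)"
python3 -m inch '[[[0,0.0001,0],[0,0.07,0],-1],[[0,0,0],[0,0,0],-1]]' >/dev/null
python3 -c "
from h import *
goto(45.7,78,50,140)"
```

```text
t 16.12 tcp rest mm [44.7 78.5 43.6] az-rest -45.4 tilt [-0.003  0.001 -1.   ] q [-3.00e+00  2.58e+01  1.06e+02  1.00e-01  4.84e+01  4.68e+01] F [-4.2  0.5  7.7] T [ 0.26  0.75 -0.08] w 36.7
 tool shift mm [-0.4 -6.4  1.1] turn about tool y (rad) 3.047
t 16.28 tcp rest mm [44.7 78.5 43.5] az-rest -49.42 tilt [-0.003  0.001 -1.   ] q [-3.00e+00  2.58e+01  1.06e+02  1.00e-01  4.84e+01  5.08e+01] F [-3.9  1.8  7. ] T [ 0.2   0.68 -0.07] w 36.4
 tool shift mm [-0.4 -6.5  1.1] turn about tool y (rad) 2.977
t 16.45 tcp rest mm [44.7 78.6 43.4] az-rest -53.43 tilt [-0.003  0.001 -1.   ] q [-3.00e+00  2.58e+01  1.06e+02  1.00e-01  4.84e+01  5.48e+01] F [-2.8  2.2  7.8] T [ 0.21  0.64 -0.06] w 36.7
 tool shift mm [-0.5 -6.6  1. ] turn about tool y (rad) 2.907
```

```bash

python3 -m inch '[[[0,0.0001,0],[0,0.07,0],-1],[[0,0.0001,0],[0,0.07,0],-1],[[0,0,0],[0,0,0],-1]]' >/dev/null
python3 -c "
from h import *
goto(45.7,78,50,140)
snap('side','side16');snap('top','top16')
im=cv2.imread('pics/side16.png'); a=cv2.resize(im[190:260,290:380],None,fx=6,fy=6,interpolation=cv2.INTER_CUBIC)
cv2.imwrite('pics/side16c.png',a)
im=cv2.imread('pics/top16.png'); cv2.imwrite('pics/top16c.png',cv2.resize(im[120:270,150:380],None,fx=3,fy=3,interpolation=cv2.INTER_CUBIC))
"
```

```text
t 16.7 tcp rest mm [44.7 78.5 43.2] az-rest -61.27 tilt [-0.003  0.    -1.   ] q [ -3.   25.8 106.    0.   48.3  62.7] F [-4.4  1.9  8.7] T [0.4  0.72 0.58] w 36.9
 tool shift mm [-0.6 -6.8  0.9] turn about tool y (rad) 2.77
```

View pics/side16c.png

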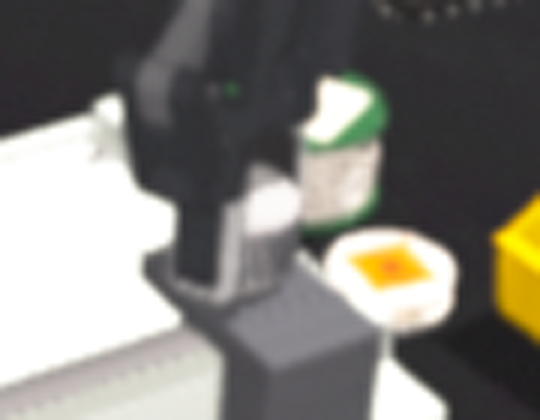

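View pics/top16c.png

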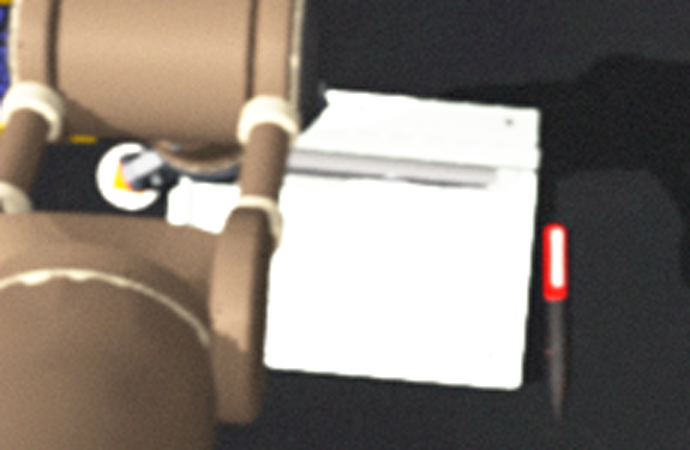

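Tz jumped from about 0 to +0.58 N·m after 3.51 rad of turn, which is the hard stop. The top view shows the rod lying in the groove. I'll add a small extra turn to confirm and hold.

```bash

python3 -m inch '[[[0,0,0],[0,0.03,0],-1],[[0,0,0],[0,0,0],-1],[[0,0,0],[0,0,0],-1]]' >/dev/null
python3 -c "
from h import *
goto(45.7,78,50,140)"
```

```text
t 17.05 tcp rest mm [44.6 78.5 43.2] az-rest -62.72 tilt [-0.003 -0.    -1.   ] q [ -3.   25.8 106.   -0.   48.3  64.2] F [-4.6  2.9  8.1] T [0.32 0.71 1.12] w 36.7
 tool shift mm [-0.7 -6.8  1. ] turn about tool y (rad) 2.745
```

```bash

python3 -m inch '[[[0,-0.0002,0],[0,-0.12,0],-1],[[0,-0.0002,0],[0,-0.12,0],-1],[[0,-0.0002,0],[0,-0.12,0],-1],[[0,-0.0002,0],[0,-0.12,0],-1],[[0,-0.0002,0],[0,-0.12,0],-1],[[0,-0.0002,0],[0,-0.12,0],-1],[[0,-0.0002,0],[0,-0.12,0],-1],[[0,-0.0002,0],[0,-0.12,0],-1],[[0,-0.0002,0],[0,-0.12,0],-1],[[0,-0.0002,0],[0,-0.12,0],-1],[[0,-0.0002,0],[0,-0.12,0],-1],[[0,0,0],[0,0,0],-1]]' >/dev/null
python3 -c "
from h import *
goto(45.7,78,50,30.3)"
```

```text
t 18.05 tcp rest mm [44.9 78.5 45.2] az-rest 12.83 tilt [-0.002  0.001 -1.   ] q [ -3.   25.7 105.9   0.   48.5 -11.5] F [-4.6  1.5  5.8] T [0.22 0.57 0.06] w 36.2
 tool shift mm [ 0.6 -4.8  0.6] turn about tool y (rad) -0.305
```

```bash

python3 -m inch '[[[0,-0.0002,0],[0,-0.1,0],-1],[[0,-0.0002,0],[0,-0.1,0],-1],[[0,-0.0001,0],[0,-0.1,0],-1],[[0,0,0],[0,0,0],-1],[[0,0,0],[0,0,0],-1],[[0,0,0],[0,0,0],-1]]' >/dev/null
python3 -c "
from h import *
goto(45.7,78,50,30.3)
snap('side','side17'); rodov('ov17','side17'); snap('top','top17')
im=cv2.imread('pics/side17.png'); cv2.imwrite('pics/side17c.png',cv2.resize(im[190:260,290:380],None,fx=6,fy=6,interpolation=cv2.INTER_CUBIC))
K,T=cam('top')
im=cv2.imread('pics/top17.png'); im=cv2.resize(im[120:270,150:380],None,fx=3,fy=3,interpolation=cv2.INTER_CUBIC)
q=[((proj('top',rest2w((45.7+a*10,2+b*100,22),V))-(150,120)+.5)*3).astype(int) for a,b in((-1,-1),(1,-1),(1,1),(-1,1))]
cv2.polylines(im,[np.array(q)],True,(0,0,255),1); cv2.imwrite('pics/top17c.png',im)
for o in ('rod','solder_spool','wick_spool','marker'): print(o,find('side',o,1),find('top',o,1))
"
```

```text
t 18.55 tcp rest mm [44.9 78.5 45.7] az-rest 29.8 tilt [-0.002  0.001 -1.   ] q [ -3.   25.6 105.9   0.   48.6 -28.4] F [-3.7  1.2  6.3] T [0.22 0.57 0.05] w 36.5
 tool shift mm [ 0.8 -4.3  0.4] turn about tool y (rad) -0.009
rod [(0.57, array([ 0.5737, -0.089 ,  0.0323]))] [(0.91, array([ 0.5758, -0.0907,  0.0299]))]
solder_spool [(0.63, array([0.5848, 0.0067, 0.0812]))] [(0.7, array([ 0.4777, -0.2101,  0.0092]))]
wick_spool [(0.6, array([0.5664, 0.0928, 0.0117]))] [(0.81, array([0.5687, 0.0914, 0.0089]))]
marker [(0.82, array([ 0.4851, -0.2098,  0.0126]))] [(0.76, array([ 0.4772, -0.206 ,  0.0072]))]
```

View pics/ov17.png

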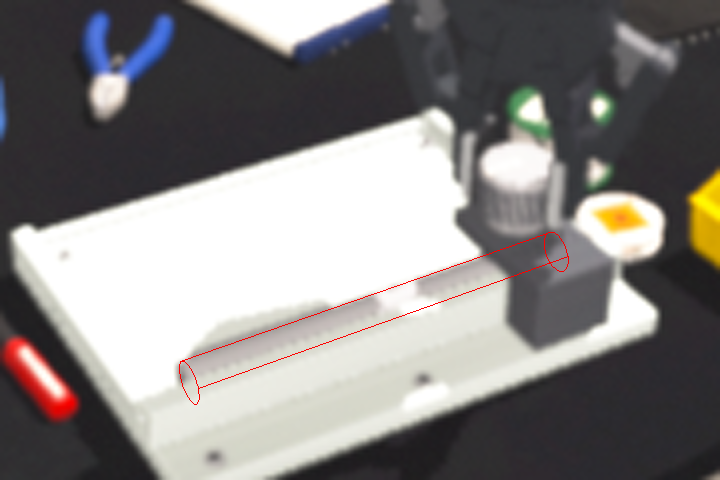

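View pics/side17c.png

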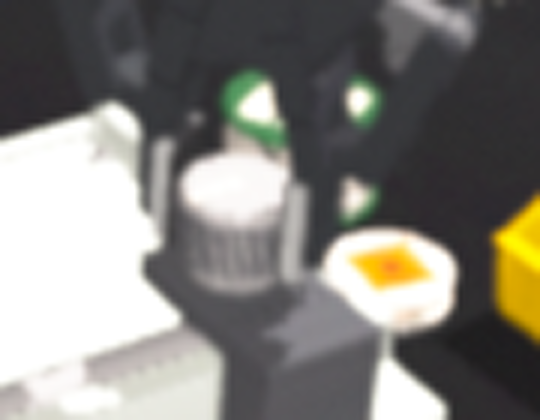

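View pics/top17c.png

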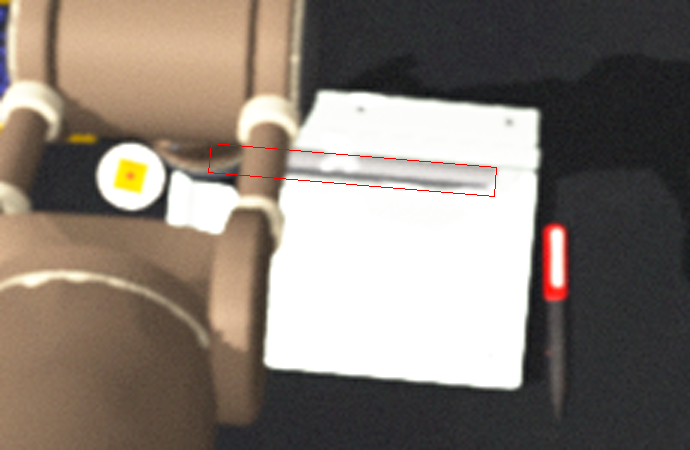

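```bash

python3 -c "
from h import *
im=cv2.imread('pics/side17.png').astype(float)
c=cv2.resize(im[205:245,310:350],None,fx=14,fy=14,interpolation=cv2.INTER_CUBIC)
c=np.clip((c-150)*2.4,0,255).astype(np.uint8)
for cap in (1.2,1.57,1.9):
  a=np.pi+cap; z=52+26+10*cap/6.283
  q=[((proj('side',rest2w((45.7+r*np.cos(a),78+r*np.sin(a),z),V))-(310,205)+.5)*14).astype(int) for r in(0,20)]
  cv2.line(c,tuple(q[0]),tuple(q[1]),(0,0,255) if cap==1.57 else (0,255,0),1)
cv2.imwrite('pics/rib17.png',c)"
```

```text
(no output)
```

View pics/rib17.png

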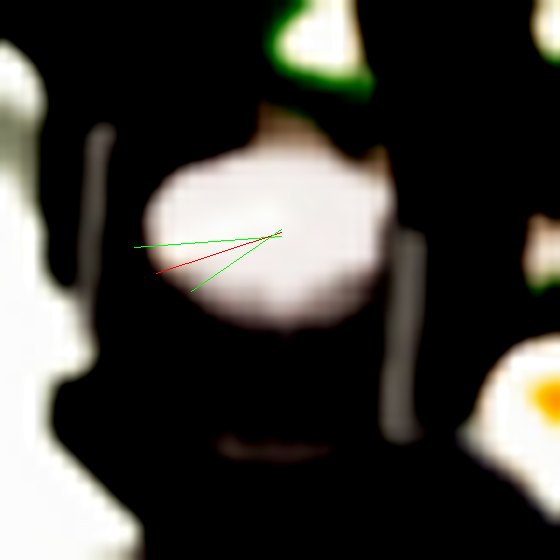

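```bash

python3 -c "
from h import *
im=np.mean([snap('side',f'avg{i}').astype(float) for i in range(6)],0).mean(2)
c=im[212:232,318:340]; print(c.round().astype(int)[2:16])
c=cv2.resize(c,None,fx=25,fy=25,interpolation=cv2.INTER_CUBIC)
cv2.imwrite('pics/rib17b.png',np.clip((c-205)*6,0,255).astype(np.uint8))
goto(45.7,78,50,30.3)"
```

```text
[[145  90  60  54  51  50  50  53  72 118 166 182 188 188 176 145 118 126
  123 111  77  60]
 [130  77  55  53  57  68  85 105 135 166 202 213 214 213 207 184 140 131
  148 151  99  60]
 [112  64  56  70 105 142 170 196 225 235 240 242 242 241 237 228 194 166
  170 171 110  62]
 [102  60  72 122 187 227 236 241 247 248 249 249 249 249 248 246 239 225
  209 190 123  68]
 [ 99  68 112 185 236 247 248 249 249 250 250 250 250 250 249 249 249 246
  240 220 140  73]
 [100  91 160 228 247 250 250 250 251 252 253 253 251 250 249 250 250 249
  246 228 149  83]
 [101 110 187 239 249 251 252 253 254 254 255 255 252 250 249 249 249 249
  243 204 150 117]
 [ 97 112 184 238 252 253 254 255 255 253 253 253 251 250 250 249 249 249
  239 183 165 160]
 [ 94 109 171 234 253 254 253 252 253 251 250 250 250 250 250 250 249 248
  237 178 176 179]
 [ 93 102 149 207 241 245 247 248 250 250 250 250 249 249 249 249 246 244
  229 172 177 182]
 [ 89  90 124 164 198 217 233 242 246 247 248 249 249 248 246 241 226 215
  190 155 177 181]
 [ 82  80 101 129 157 184 211 226 233 234 235 244 246 241 229 218 198 184
  161 150 178 181]
 [ 78  77  87 103 125 150 177 197 211 214 217 230 233 224 209 198 189 175
  152 152 179 180]
 [ 78  79  86  94 107 120 144 164 178 186 192 203 205 196 188 182 168 149
  136 156 181 179]]
t 19.35 tcp rest mm [44.9 78.5 45.6] az-rest 29.8 tilt [-0.002  0.001 -1.   ] q [ -3.   25.6 105.9   0.   48.6 -28.4] F [-4.3  1.2  6.1] T [0.25 0.58 0.05] w 36.5
 tool shift mm [ 0.8 -4.4  0.4] turn about tool y (rad) -0.009
```

View pics/rib17b.png

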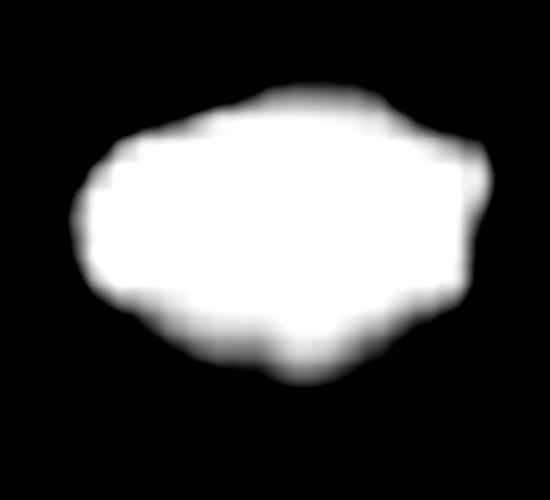

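The averaged picture shows the rib as a brightest ridge from about (329,220) to (322,222). Its slope of about 0.33 matches the 0.32 predicted for a cap turn of 1.57. The rod overlay still fits, so I'll hand it in.

```bash
python3 -c "
from h import *
print(hand_in()); goto(45.7,78,50,30.3)"
```

```text
the job is handed in; nothing more can be done
None
the job is handed in; nothing more can be done
```

I pushed the rod along the bed with both open fingers until it dropped into the groove against the back stop. Then I turned the cap 3.5 rad clockwise until it bottomed out and backed it off a quarter turn. I handed the job in at about 19.4 s with the fingers still gripping the cap at the commanded 50 N. `hand_in()` gives no verdict.

**Last checks:**
- **Rod:** it lies in the groove in both cameras. The drawn outline of the seated rod matches, and it sits about 4 mm off centre along the groove.
- **Hard stop:** the turning torque jumped from about 0 to 0.6, then 1.1 N·m, so the cap did bottom out.
- **Cap position:** from the wrist angle it was backed off about 1.56 rad, and the white rib on top agrees with 1.57.
- **Bystanders:** the wick spool and marker are within a few mm of their start positions.

**Where checks failed or disagreed:**
- **Solder spool:** at the end the network mislabelled the cap and the marker as this spool, so I have no final measured position. It was largely hidden, and I made no move near it.
- **Fingertips:** they stood about 10–20 mm behind the reported TCP in the pictures, not 17 mm ahead as stated, so I set heights from the pictures and contact forces.

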